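# Push a worn dressing stone through the spring flap of the scrap box

## Task

Get rid of the worn grey dressing stone that lies in the lane on top of the scrap box: with one finger push the spring flap open and hold it, with the other finger push the stone along the lane, through the opening, so that it drops into the box, then let the flap close. Only push: do not pinch or lift the stone, and never let the stone itself push against the flap, nor the flap hit it. Leave the nut on the box and everything else on the bench where it is.

Things in the scene. Friction and masses are not known exactly. Their poses are not given: they have to be found in the camera images.
- scrap_box: Blue-grey steel scrap box fixed to the bench, 348 mm long, 132 wide. Origin at bench height under the middle of the closed flap. +x points inwards, the way the stone is pushed; +y across, to the lane's side; z up. In this frame (mm): flat deck, top at z = 70, x = -190 to 0, with edges 12 high at y = +-60. The deck ends at x = 0 in a drop into the pit.
- lane (a point): Middle of the stone's lane, on the deck, box frame (mm) x = -95, y = 29, z = 70. The lane is 62 wide: between the deck's edge at y = +60 and a rib at y = -7 to -2, 10 high above the deck, that runs from x = -190 to x = -30.
- pit (a point): Middle of the rubber floor of the open-topped pit, box frame (mm) x = 76, y = 0, z = 6. The pit spans x = 0 to 152, y = -60 to 60; its walls are 6 thick and reach z = 115; a roof (top z = 119) covers only x = 108 to 158.
- flap (a joint): Upright aluminium plate that closes the opening at box x = 0: 111 mm across (y = -54 to 57), z = 75 to 117, 5 thick, on an upright hinge at x = 0, y = -58. Value in rad: 0 shut, grows as it swings inwards over the pit, to 1.5 at most. A damped spring always shuts it within a second or so (0.16 N m when shut, 0.28 wide open). It passes above what lies in the pit.
- flap_edge (a point): Middle of the flap's free edge, 115 mm from the hinge axis, 96 mm above the bench.
- stone_center (a point): Centre (half-way up) of the worn dressing stone: a plain grey abrasive block, 60 mm long (its x axis, roughly along the lane), 44 wide, 20 thick, about 120 g, lying flat in the lane on the deck, its centre 85 to 130 mm before the flap.
- nut: Steel hexagon nut, 35 mm over its corners, 14 mm high, lying on the deck on the hinge side of the rib, 125 to 165 mm before the flap line. Stays. Origin under its centre.
- decanter_a: Glass decanter with stopper, 92 mm in diameter, 205 mm tall, stays. Origin under its centre.
- decanter_b: Glass decanter with stopper, 83 mm in diameter, 185 mm tall, stays. Origin under its centre.
- tumbler: Glass tumbler, 76 mm in diameter, 85 mm tall, stays. Origin under its centre.
- new_wheel: New grinding wheel lying on the bench, 100 mm in diameter, 16 mm thick, stays. Origin under its centre.
- stick: Wooden stick, 160 x 22 x 22 mm, lying on the bench along its x axis, stays. Origin under its centre.
- brush: Bench brush lying on the bench along its x axis, stays.
Things that resemble listed ones, but are neither listed nor needed, are in the scene too. What is meant by the part that bears stone_center is not pink, and is the smaller of those in its own colour.

How it is judged:
On the way, in this order (a step that is already met when the one before it is completed fails the run):
1. a finger holds the flap open (more than 0.5 rad) while the stone's centre is still on the deck (value of joint flap above 0.5 rad and contact force between the fingers and flap above 0.3 N and x of stone_center in the frame of scrap_box below 0 m and z of stone_center in the frame of scrap_box above 0.07 m), for 0.05 s.
2. the stone's centre passes the flap line while a finger holds the flap open (value of joint flap above 0.5 rad and contact force between the fingers and flap above 0.3 N and x of stone_center in the frame of scrap_box above 0.003 m).
At the end, for the whole second after the job is handed in: The stone lies at rest in the pit of the scrap box (its centre inside the walls and less than 50 mm above the bench), the flap is shut (under 0.06 rad), the nut has moved less than 20 mm and every other bystander less than 30 mm (x of stone_center in the frame of scrap_box between 0.005 and 0.15 m and y of stone_center in the frame of scrap_box between -0.058 and 0.058 m and z of stone_center in the frame of scrap_box below 0.05 m and value of joint flap below 0.06 rad and linear speed of stone below 0.02 m/s and distance of nut from where it was at the start of the episode below 0.02 m and distance of each of decanter_a, decanter_b, tumbler, new_wheel, stick, brush from where it was at the start of the episode below 0.03 m); the robot touches nothing.
It fails at once if the stone is lifted (its centre more than 20 mm above where it lies on the deck) (height (world z) of stone_center above 0.1 m).
It fails at once if the stone and the flap press on each other (over 1.2 N) (contact force between stone and flap above 1.2 N).
It fails at once if the stone is squeezed or pressed hard (over 20 N) (contact force between the fingers and stone above 20 N).
It fails at once if the nut is moved by more than 20 mm, or another bystander by more than 30 mm (distance of nut from where it was at the start of the episode above 0.02 m or distance of any of decanter_a, decanter_b, tumbler, new_wheel, stick, brush from where it was at the start of the episode above 0.03 m).
It also fails if it takes over 32 s, if anything falls off the work surface, if the arm or the gripper's body presses on something with over 40 N, if the wrist force passes 120 N, or if a joint passes its speed limit or range.

## Robot

A 7-joint arm with a two-finger parallel gripper is mounted at the origin on the work surface. World frame = base frame: x ahead of the robot, y to its left, z up, the work surface at z = 0. Lengths are in m, angles in rad, forces in N, time in s.
With the tool pointing down it reaches from about 0.4 to 0.85 m from the base axis. Payload 4.5 kg.
Tool frame: the origin (TCP) lies between the finger pads; the fingertips stand 19 mm ahead of it and the grasp point (between the pads) is the TCP (r.tips_ahead is the distance from the TCP to the fingertips, in m); z points along the fingers, y is the line along which they close (so a half turn about z gives the same grasp; the last joint's range is limited). The gripper opens to 88 mm and grips with 3 to 60 N. Pads are 18 mm wide; open, the fingers measure 123 mm over their backs; the gripper's body (75 mm by 187 mm) begins 45 mm behind the grasp point.
Start: joints at [1.186, 0.689, -0.195, 1.565, 0.157, 0.902, -0.215], TCP at [0.254, -0.571, 0.258] pointing down, gripper open.
Joint ranges: [-3.01, 3.01], [-0.46, 2.08], [-1.47, 1.51], [0.13, 2.56], [-1, 4.14], [0.04, 2.09], [-2.66, 2.66]. Speed limits (rad/s): [2.57, 2.57, 3.14, 3.14, 3.14, 3.14, 3.14].

## Interface

Orientations are given as a unit quaternion [x, y, z, w].
In Python, from plant import r, cams, models gives the robot as it stands. The module is installed in compiled form; this text tells all that it offers.
- The arm moves only by the tool jog_arm, never from a script. Its arguments are lists of equal length, an entry for each row: "turn": the turn, a rotation vector about the tool's x, y, z in rad, a list of three; "translation": the shift along the tool's x, y, z in m, a list of three; "grip": the closure, from 0 (fully open) to 1 (shut). In form: {"turn": [[ax, ay, az], ...], "translation": [[tx, ty, tz], ...], "grip": [grip, ...]}. A call has 1 to 20 rows; each row is the pose to reach, as a shift and turn from the pose commanded when the call began, along the tool's axes at that moment; what a row does not reach only later rows make up. A row lasts 1/8 s, in which the tool goes at most 62.5 mm and 10.7 degrees, less where a joint would pass 70% of its speed; a pose out of reach is approached as far as the arm can. A call with a gripper value outside its range is refused whole. The fingers move at their own pace and stop on an object; "force" is the grip in N (left out, the last holds). Time passes only in rows, so rows that repeat a pose let the fingers close. It gives the time, the measured TCP pose, the force, the opening and the grip force at its end, in the units of the state.
- r.get_state(): the state, without advancing time (a new reading comes with each control period).
- cams.snapshot(name): name is "side" or "top" or "wrist"; returns the picture (384x512x3 uint8, red, green, blue); there is no depth.
- cams.camera_params(name): a dict with "fx", "fy", "cx", "cy" (pixels), "k1" (the pictures are not rectified: a ray, as slopes to the right and down, at radius r is drawn at 1 + k1 r^2 times it, then the intrinsics apply), "eye" and "orientation" of the camera in the world. Camera axes: x right, y up, looking along -z (the intrinsics and any distortion apply to the point x, -y, -z); pixel columns grow to the right and rows downward; lengths in m; the calibration is good to about 2 mm. A picture is of the moment at which its call begins: read the wrist's pose just before it. camera_params takes no time and is no camera call; for the wrist camera it gives the pose at the moment of the call.
- r.finish_job(): hands the job in; it is judged then, once.
Trained networks look in the newest picture that a camera, given by its name, has taken for a name from the list of things; names that differ only in an ending like _2 or _b are one class to them, and where a whole thing is asked for, a point or a joint stands for the part that bears it (a point fixed in the world has none). Each returns a list of dicts, best first, with "p" (0 to 1); they miss things now and then, are a little off and sometimes report something else, mostly with a low value. They report only what shows in the picture. A call takes as long as a camera call. They do not tell look-alikes from the thing itself.
- models.find_in(camera, name): "position" ([x, y, z] in m, in world coordinates, good to about 4 mm: the middle of the surface that is visible of it).
- models.masks_of(camera, name): "pixels" (384x512 bool, what is visible of it).
- models.place_of(camera, name): "position" ([x, y, z] in m, in world coordinates, good to about 4 mm: a listed point, or the origin of a listed thing).
The state is a dict: "clock": time; "q": joint angles; "qd": joint speeds; "joint_torque": joint torques, N m; "tool_pos": TCP position; "eef_rot": TCP orientation; "contact_force": force on the tool from outside, world axes, zero at the start; "moment": the same for the moment, N m; "opening": opening from 0.0 (shut) to 1.0 (fully open); "finger_force": force on a finger pad.
Only numpy, scipy, OpenCV 4.12 (cv2) and the standard library are available. Lean on these libraries where they do the work, as an engineer would, in place of code of your own. Each camera call takes 0.05 s, during which the arm holds its last target. There are 200 camera calls.

## Working session

There is one attempt and no reset: what is moved stays moved. The work goes in short steps, Python scripts to look and compute and a tool call to move; the robot and the scene stay as the last step left them, time stands still between calls to the robot, and variables do not carry over. Pictures are saved under pics/ and viewed, at most 10 in all, crops included, and the job is handed in when it is done.

Besides the shell and the picture viewer there is one more tool, called after "Emit:" as name(argument=value, ...) on one line, values as JSON. jog_arm: Moves the arm, as the interface text tells. Its arguments: {"type":"object","properties":{"turn":{"type":"array"},"translation":{"type":"array"},"grip":{"type":"array"},"force":{"type":"number"}},"required":["turn","translation","grip"]}

```bash
mkdir -p pics
cat > h.py <<'E'
import numpy as np,cv2
from scipy.spatial.transform import Rotation as R
from plant import r,cams,models
def snap(n,f):
    im=cams.snapshot(n); cv2.imwrite(f'pics/{f}.png',im[:,:,::-1]); return im
def ray(n,u,v):
    p=cams.camera_params(n); K=np.array([[p['fx'],0,p['cx']],[0,p['fy'],p['cy']],[0,0,1.]])
    a=cv2.undistortPoints(np.array([[[u,v]]],float),K,np.array([p['k1'],0,0,0.]))[0,0]
    o=np.array(p['orientation']); 
    Rm=R.from_quat(o) if o.size==4 else R.from_matrix(o.reshape(3,3))
    return np.array(p['eye']),Rm.apply([a[0],-a[1],-1])
def atz(n,u,v,z):
    e,d=ray(n,u,v); return e+d*(z-e[2])/d[2]
E
python3 - <<'E'
from h import *
for n in ['top','side']:
    snap(n,n+'1'); print(n,cams.camera_params(n))
    for k in ['scrap_box','lane','pit','flap_edge','stone_center','nut','decanter_a','tumbler']:
        print(k,[(np.round(d['position'],3).tolist(),round(d['p'],2)) for d in models.place_of(n,k)][:4])
s=r.get_state();print(s['clock'],s['tool_pos'],s['eef_rot'],s['q'],s['opening'])
E
```

```text
top {'fx': 387.67119240244, 'fy': 387.67119240244, 'cx': 255.37455238796213, 'cy': 189.94352582626763, 'k1': -0.025737678144210078, 'eye': array([ 0.51987755, -0.01325503,  1.05867131]), 'orientation': array([-0.02618718,  0.02922117,  0.71438631, -0.69865052])}
scrap_box [([0.616, -0.03, -0.002], 0.88), ([0.591, 0.04, 0.004], 0.3)]
lane [([0.619, -0.128, 0.068], 0.91), ([0.687, -0.176, 0.072], 0.73)]
pit [([0.589, 0.039, 0.005], 0.78)]
flap_edge [([0.559, -0.045, 0.094], 0.71)]
stone_center [([0.622, -0.162, 0.076], 0.74), ([0.806, -0.07, 0.011], 0.74), ([0.399, -0.182, 0.009], 0.6), ([0.589, 0.037, 0.006], 0.5)]
nut [([0.688, -0.177, 0.072], 0.58)]
decanter_a [([0.678, -0.354, 0.001], 0.85), ([0.714, 0.3, -0.002], 0.62), ([0.589, 0.04, 0.008], 0.16)]
tumbler [([0.539, -0.366, 0.001], 0.58)]
side {'fx': 486.555042966945, 'fy': 486.555042966945, 'cx': 256.3094735761811, 'cy': 186.03076229579617, 'k1': -0.026393703796720867, 'eye': array([-0.22098688,  0.8078664 ,  1.06122359]), 'orientation': array([-0.16705663,  0.38936724,  0.84151422, -0.33517018])}
scrap_box [([0.614, -0.034, 0.001], 0.83)]
lane [([0.612, -0.132, 0.071], 0.82), ([0.561, -0.048, 0.096], 0.35)]
pit [([0.535, -0.369, -0.001], 0.28)]
flap_edge [([0.56, -0.05, 0.099], 0.7)]
stone_center [([0.401, -0.183, 0.015], 0.95), ([0.538, -0.368, -0.004], 0.75), ([0.619, -0.163, 0.077], 0.71), ([0.814, -0.067, 0.005], 0.64)]
nut [([0.688, -0.176, 0.069], 0.6)]
decanter_a [([0.685, -0.356, 0.001], 0.86), ([0.709, 0.3, -0.003], 0.65)]
tumbler [([0.536, -0.367, -0.0], 0.67)]
0.9 [ 0.25417101 -0.57099691  0.2577545 ] [9.78157111e-01 2.07866941e-01 4.72309182e-06 3.48719215e-05] [ 1.18583766  0.68907762 -0.19461811  1.56530995  0.15732792  0.90252362
 -0.21512601] 1.0013529145702773
```

```bash
python3 -c "
import cv2
for n in ['top1','side1']:
    i=cv2.imread(f'pics/{n}.png'); cv2.imwrite(f'pics/{n}b.png',cv2.resize(i,(800,600),interpolation=cv2.INTER_CUBIC))"
```

```text
(no output)
```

View pics/top1b.png

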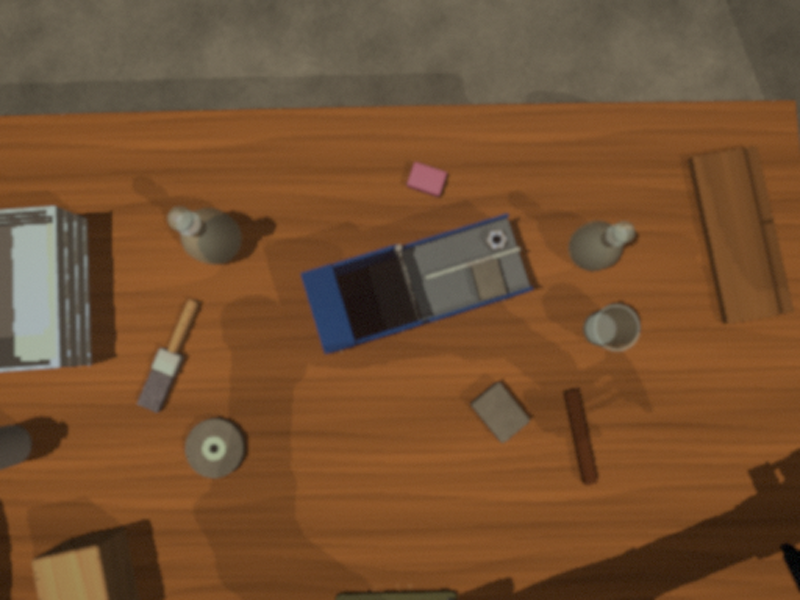

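View pics/side1b.png

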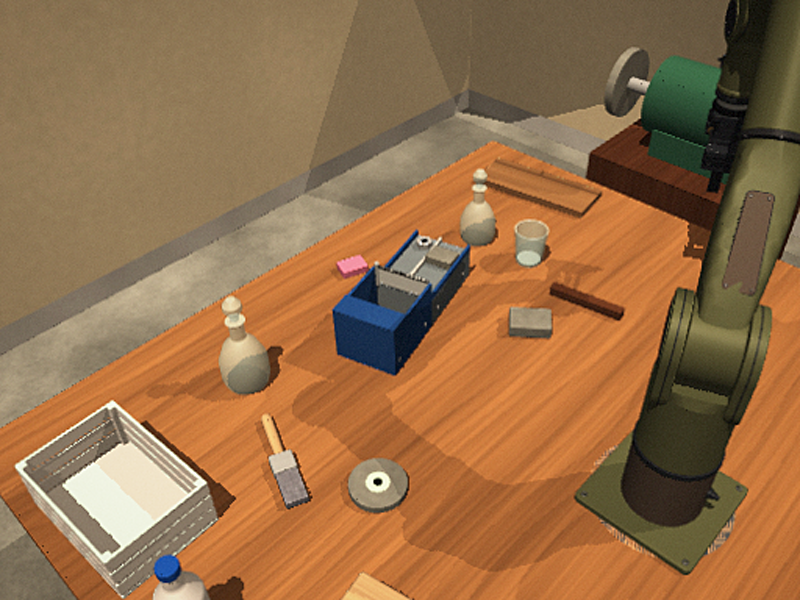

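Run:
```python
import cv2
i=cv2.imread('pics/top1.png'); cv2.imwrite('pics/c1.png',cv2.resize(i[130:235,190:350],(800,525),interpolation=cv2.INTER_CUBIC))
```

```text
(no output)
```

View pics/c1.png

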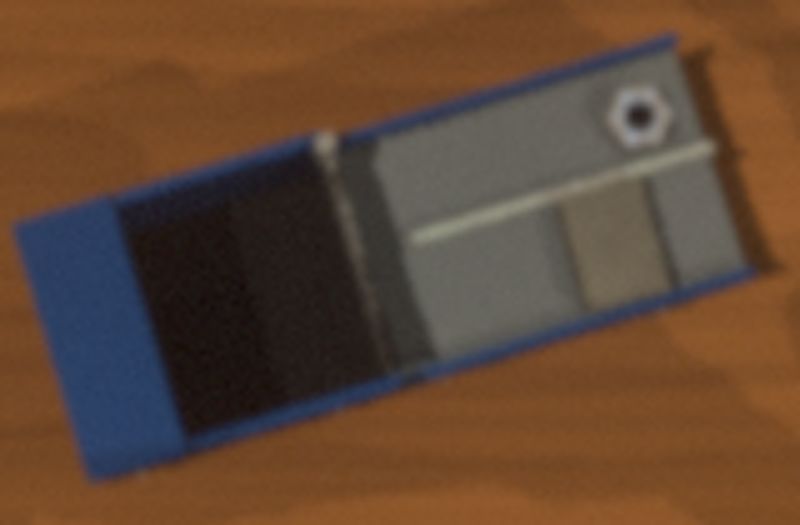

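```bash
cat >> h.py <<'E'
def box2w(b,pose):
    x,y,a=pose; b=np.asarray(b,float); c,s=np.cos(a),np.sin(a)
    return np.stack([x+c*b[...,0]-s*b[...,1], y+s*b[...,0]+c*b[...,1], b[...,2]],-1)
def w2box(w,pose):
    x,y,a=pose; d=np.asarray(w,float)[...,:2]-[x,y]; c,s=np.cos(a),np.sin(a)
    return np.stack([c*d[...,0]+s*d[...,1], -s*d[...,0]+c*d[...,1]],-1)
def proj(n,P):
    p=cams.camera_params(n); c=R.from_quat(p['orientation']).inv().apply(np.asarray(P).reshape(-1,3)-p['eye'])
    a=np.stack([-c[:,0]/c[:,2],c[:,1]/c[:,2]],1); a*=1+p['k1']*(a**2).sum(1,keepdims=True)
    return np.stack([p['fx']*a[:,0]+p['cx'],p['fy']*a[:,1]+p['cy']],1)
E
python3 - <<'E'
from h import *
from scipy.optimize import least_squares
px=np.array([[15,225],[95,480],[677,38],[755,268],[415,238],[713,147],[325,140]])
B=np.array([[158,-66,119],[158,66,119],[-190,-66,82],[-190,66,82],[-30,-4.5,80],[-190,-4.5,80],[0,-58,119]])/1e3
im=(px+.5)/5-.5+[190,130]
f=lambda p:(proj('top',box2w(B,p))-im).ravel()
s=least_squares(f,[.615,-.032,1.84]);print(s.x,s.fun.reshape(-1,2).round(1))
pose=s.x; np.save('pose.npy',pose)
for c in [(560,205),(645,178),(672,290),(588,310)]:
    u,v=(np.array(c)+.5)/5-.5+[190,130]
    print('stone top',w2box(atz('top',u,v,.09),pose).round(4))
u,v=(np.array((638,115))+.5)/5-.5+[190,130];print('nut',w2box(atz('top',u,v,.084),pose).round(4))
# rectified top view at z=.09, 3px/mm side too; box x -190..40, y -70..70
for n in ['top','side']:
    X,Y=np.meshgrid(np.linspace(-.19,.01,800),np.linspace(-.01,.07,320))
    M=proj(n,box2w(np.stack([X,Y,0*X+.09],-1),pose)).reshape(320,800,2).astype(np.float32)
    im=cv2.imread(f'pics/{n}1.png'); o=cv2.remap(im,M[...,0],M[...,1],cv2.INTER_CUBIC)
    cv2.imwrite(f'pics/r_{n}.png',o)
cv2.imwrite('pics/rect.png',np.vstack([cv2.imread('pics/r_top.png')[:290],cv2.imread('pics/r_side.png')[:300]]))
for k in 'top','side':
    print(k,[(w2box(d['position'],pose).round(3).tolist(),round(d['p'],2)) for d in models.find_in(k,'stone_center')])
    for d in models.masks_of(k,'stone_center'):
        v,u=np.nonzero(d['pixels']); print(d['p'],len(u),u.mean(),v.mean())
E
```

```text
[ 0.61588926 -0.03518848  1.85219287] [[-0.3 -0.3]
 [-0.6  0.5]
 [-0.1 -1.6]
 [ 0.6  1.4]
 [-0.  -0.1]
 [ 0.1 -0.5]
 [ 0.5  0.6]]
stone top [-0.1039  0.0027]
stone top [-0.1491  0.0024]
stone top [-0.1444  0.0604]
stone top [-0.101   0.0573]
nut [-0.157  -0.0299]
top [([-0.076, 0.242], 0.87), ([-0.122, 0.029], 0.71), ([-0.088, -0.173], 0.63), ([-0.307, 0.031], 0.3)]
0.92 357 272.6190476190476 114.77310924369748
0.76 405 312.3530864197531 178.24938271604938
side [([-0.071, 0.25], 0.85), ([-0.11, 0.032], 0.69), ([-0.077, -0.17], 0.52)]
0.82 474 339.1856540084388 206.22784810126583
0.46 238 281.76050420168065 164.71008403361344
0.46 211 225.06635071090048 170.91469194312796
```

View pics/rect.png

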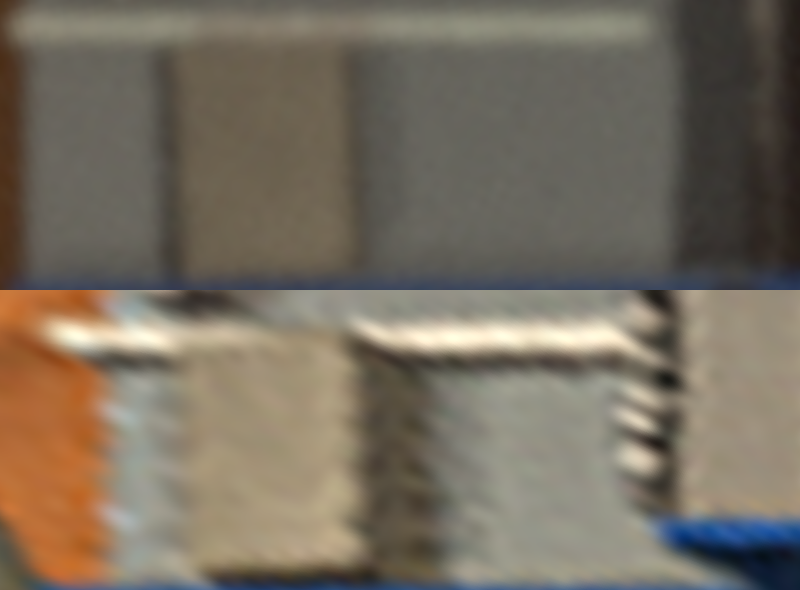

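```bash
cat >> h.py <<'E'
def shift(target,yawdeg=None):
    s=r.get_state(); Rm=R.from_quat(s['eef_rot'])
    print('clock',s['clock'],'shift',Rm.inv().apply(np.array(target)-s['tool_pos']).round(4),'box',w2box(s['tool_pos'],np.load('pose.npy')).round(4),'z',s['tool_pos'][2].round(4))
    y=Rm.as_matrix()[:,1]; print('tool y ang',np.degrees(np.arctan2(y[1],y[0])),'opening',s['opening']*88)
E
python3 - <<'E'
from h import *
t=box2w([-.123,.017,.16],np.load('pose.npy'));print(t);shift(t)
E
```

```text
[ 0.63371469 -0.15807158  0.16      ]
clock 1.1 shift [ 0.5147 -0.2229  0.0977] box [-0.4143  0.4963] z 0.2577
tool y ang -66.00465694825871 opening 87.58903436745317
```

Emit:
jog_arm(turn=[[0,0,0.06],[0,0,0.12],[0,0,0.18],[0,0,0.2426],[0,0,0.2426],[0,0,0.2426],[0,0,0.2426],[0,0,0.2426],[0,0,0.2426],[0,0,0.2426],[0,0,0.2426],[0,0,0.2426],[0,0,0.2426],[0,0,0.2426],[0,0,0.2426],[0,0,0.2426]], translation=[[0.04,-0.017,0],[0.09,-0.039,0],[0.14,-0.061,0],[0.19,-0.082,0],[0.24,-0.104,0],[0.29,-0.126,0],[0.34,-0.147,0],[0.39,-0.169,0],[0.44,-0.191,0],[0.48,-0.208,0],[0.515,-0.223,0.01],[0.515,-0.223,0.04],[0.515,-0.223,0.07],[0.515,-0.223,0.098],[0.515,-0.223,0.098],[0.515,-0.223,0.098]], grip=[0.25,0.25,0.25,0.25,0.25,0.25,0.25,0.25,0.25,0.25,0.25,0.25,0.25,0.25,0.25,0.25])

```text
clock: 3.1
tool_pos: [0.6347, -0.158, 0.1608]
eef_rot: [0.996, 0.088, 0.001, 0.0]
contact_force: [-0.3, -0.4, 0.3]
opening: 0.755
finger_force: 0.0
```

Run:
```python
from h import *
p=np.load('pose.npy')
shift(box2w([-.123,.017,.095],p))
w=snap('wrist','w1'); s=snap('side','s2')
for n in ['wrist','side']:
  for k in ['stone_center','lane','flap_edge']:
    print(n,k,[(w2box(d['position'],p).round(3).tolist(),round(d['position'][2],3),round(d['p'],2)) for d in models.place_of(n,k)][:3])
cv2.imwrite('pics/ws.png',np.hstack([cv2.resize(w,(400,300),interpolation=cv2.INTER_AREA),cv2.resize(s[100:260,180:393],(400,300),interpolation=cv2.INTER_CUBIC)])[:,:,::-1])
```

```text
clock 3.1 shift [-0.0011 -0.0002  0.0658] box [-0.1232  0.016 ] z 0.1608
tool y ang -79.90953960730654 opening 66.43348040889846
wrist stone_center [([-0.122, 0.031], 0.078, 0.61)]
wrist lane [([-0.091, 0.029], 0.069, 0.62)]
wrist flap_edge []
side stone_center [([-0.085, -0.179], 0.009, 0.76), ([-0.124, 0.03], 0.078, 0.73), ([-0.081, 0.246], 0.015, 0.64)]
side lane [([-0.092, 0.029], 0.069, 0.71)]
side flap_edge [([0.002, 0.057], 0.099, 0.69)]
```

View pics/ws.png

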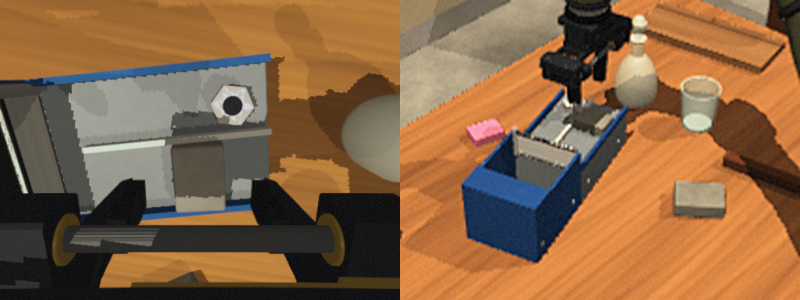

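Emit:
jog_arm(turn=[[0,0,0],[0,0,0],[0,0,0],[0,0,0],[0,0,0],[0,0,0]], translation=[[-0.001,0,0.02],[-0.001,0,0.035],[-0.001,0,0.05],[-0.001,0,0.06],[-0.001,0,0.066],[-0.001,0,0.066]], grip=[0.25,0.25,0.25,0.25,0.25,0.25])

```text
clock: 4.25
tool_pos: [0.6329, -0.1579, 0.0934]
eef_rot: [0.996, 0.088, -0.0, -0.0]
contact_force: [-0.0, -0.0, 0.3]
opening: 0.752
finger_force: 0.0
```

Run:
```python
from h import *
p=np.load('pose.npy')
for bx,by in [(-.083,.017),(-.03,.017),(-.0315,.017),(-.003,.017)]: print(bx); shift(box2w([bx,by,.095],p))
```

```text
-0.083
clock 4.25 shift [-0.0034 -0.0395 -0.0016] box [-0.1226  0.0177] z 0.0934
tool y ang -79.90028689166512 opening 66.19015988535641
-0.03
clock 4.25 shift [-0.009  -0.0922 -0.0016] box [-0.1226  0.0177] z 0.0934
tool y ang -79.90028689166512 opening 66.19015988535641
-0.0315
clock 4.25 shift [-0.0088 -0.0907 -0.0016] box [-0.1226  0.0177] z 0.0934
tool y ang -79.90028689166512 opening 66.19015988535641
-0.003
clock 4.25 shift [-0.0118 -0.1191 -0.0016] box [-0.1226  0.0177] z 0.0934
tool y ang -79.90028689166512 opening 66.19015988535641
```

Emit:
jog_arm(turn=[[0,0,0],[0,0,0],[0,0,0],[0,0,0],[0,0,0],[0,0,0],[0,0,0],[0,0,0]], translation=[[-0.001,-0.006,-0.001],[-0.0015,-0.014,-0.001],[-0.0025,-0.022,-0.001],[-0.003,-0.03,-0.001],[-0.004,-0.038,-0.001],[-0.005,-0.046,-0.001],[-0.006,-0.054,-0.001],[-0.006,-0.06,-0.001]], grip=[0.25,0.25,0.25,0.25,0.25,0.25,0.25,0.25])

```text
clock: 5.25
tool_pos: [0.6164, -0.0993, 0.0947]
eef_rot: [0.996, 0.088, -0.0, -0.0]
contact_force: [-0.2, -0.8, 0.8]
opening: 0.749
finger_force: 0.7
```

Run:
```python
from h import *
p=np.load('pose.npy')
for n in ['wrist','side']:
  im=snap(n,n+'3')
  print(n,[(w2box(d['position'],p).round(3).tolist(),round(d['position'][2],3),round(d['p'],2)) for d in models.place_of(n,'stone_center')][:4])
  if n=='wrist': w=im
cv2.imwrite('pics/w3.png',np.hstack([cv2.resize(w,(400,300),interpolation=cv2.INTER_AREA),cv2.resize(im[100:260,180:393],(400,300),interpolation=cv2.INTER_CUBIC)])[:,:,::-1])
shift(box2w([-.01,.017,.095],p));shift(box2w([.036,.017,.095],p))
print(r.get_state()['contact_force'])
```

```text
wrist [([-0.072, 0.028], 0.077, 0.73)]
side [([-0.081, 0.25], 0.016, 0.82), ([-0.085, -0.181], 0.009, 0.66), ([-0.074, 0.032], 0.079, 0.52)]
clock 5.45 shift [-0.0049 -0.0516 -0.0005] box [-0.0619  0.0175] z 0.0945
tool y ang -79.88742560349073 opening 65.84249831407523
clock 5.45 shift [-0.0097 -0.0974 -0.0004] box [-0.0619  0.0175] z 0.0945
tool y ang -79.88742560349073 opening 65.84249831407523
[-0.25628974 -0.1303631   0.43507415]
```

View pics/w3.png

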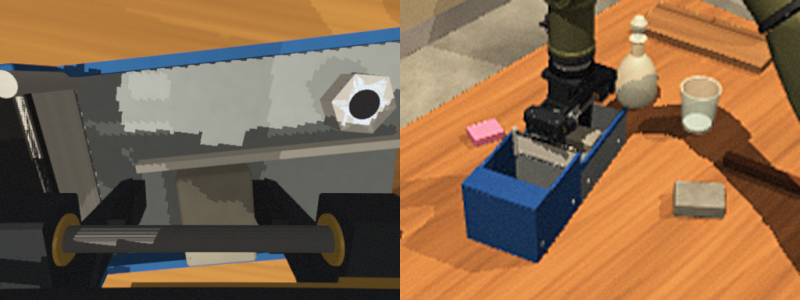

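Emit:
jog_arm(turn=[[0,0,0],[0,0,0],[0,0,0],[0,0,0],[0,0,0],[0,0,0],[0,0,0],[0,0,0],[0,0,0]], translation=[[-0.001,-0.006,0],[-0.001,-0.014,0],[-0.002,-0.022,0],[-0.003,-0.03,0],[-0.004,-0.038,0],[-0.005,-0.046,0],[-0.005,-0.052,0],[-0.005,-0.054,0],[-0.005,-0.054,0]], grip=[0.25,0.25,0.25,0.25,0.25,0.25,0.25,0.25,0.25])

```text
clock: 6.58
tool_pos: [0.6025, -0.0478, 0.095]
eef_rot: [0.996, 0.088, 0.0, 0.0]
contact_force: [2.3, -3.8, 1.4]
opening: 0.754
finger_force: 1.7
```

Run:
```python
from h import *
p=np.load('pose.npy')
for n in ['wrist','side']:
  im=snap(n,n+'4')
  print(n,[(w2box(d['position'],p).round(3).tolist(),round(d['position'][2],3),round(d['p'],2)) for d in models.place_of(n,'stone_center')][:4])
  print([(w2box(d['position'],p).round(3).tolist(),round(d['p'],2)) for d in models.place_of(n,'flap_edge')][:4])
  if n=='wrist': w=im
cv2.imwrite('pics/w4.png',np.hstack([cv2.resize(w,(400,300),interpolation=cv2.INTER_AREA),cv2.resize(im[100:260,180:393],(400,300),interpolation=cv2.INTER_CUBIC)])[:,:,::-1])
shift(box2w([.036,.017,.095],p))
print(r.get_state()['contact_force'])
```

```text
wrist [([-0.02, 0.028], 0.078, 0.79)]
[([-0.093, 0.031], 0.51)]
side [([-0.081, 0.246], 0.015, 0.75), ([-0.086, -0.178], 0.009, 0.69), ([-0.021, 0.03], 0.078, 0.65)]
[([0.069, 0.038], 0.52), ([0.399, 0.159], 0.35)]
clock 6.875 shift [-0.0052 -0.0441 -0.0002] box [-0.0084  0.0165] z 0.0948
tool y ang -79.91787715998892 opening 65.74822382005419
[ 1.45843868 -3.69889284  2.67607206]
```

View pics/w4.png

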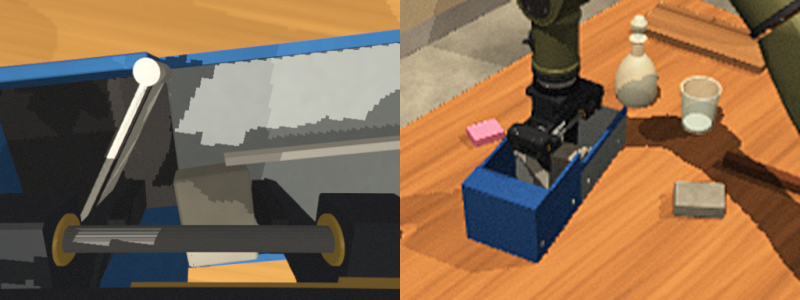

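Emit:
jog_arm(turn=[[0,0,0],[0,0,0],[0,0,0],[0,0,0],[0,0,0],[0,0,0],[0,0,0],[0,0,0],[0,0,0],[0,0,0]], translation=[[-0.001,-0.007,0],[-0.002,-0.014,0],[-0.003,-0.021,0],[-0.003,-0.027,0],[-0.004,-0.033,0],[-0.005,-0.039,0],[-0.005,-0.044,0],[-0.005,-0.044,0],[-0.005,-0.044,0],[-0.005,-0.044,0]], grip=[0.25,0.25,0.25,0.25,0.25,0.25,0.25,0.25,0.25,0.25])

```text
clock: 8.12
tool_pos: [0.5887, -0.0048, 0.0945]
eef_rot: [0.996, 0.088, -0.001, -0.0]
contact_force: [-2.6, -0.8, -0.1]
opening: 0.754
finger_force: 1.2
```

Run:
```python
from h import *
p=np.load('pose.npy')
for n in ['wrist','side']:
  im=snap(n,n+'5')
  print(n,[(w2box(d['position'],p).round(3).tolist(),round(d['position'][2],3),round(d['p'],2)) for d in models.place_of(n,'stone_center')][:4])
  print([(w2box(d['position'],p).round(3).tolist(),round(d['p'],2)) for d in models.place_of(n,'flap_edge')][:4])
  if n=='wrist': w=im
cv2.imwrite('pics/w5.png',np.hstack([cv2.resize(w,(400,300),interpolation=cv2.INTER_AREA),cv2.resize(im[100:260,180:393],(400,300),interpolation=cv2.INTER_CUBIC)])[:,:,::-1])
shift(box2w([.036,.017,.095],p))
print(r.get_state()['contact_force'])
```

```text
wrist [([0.019, 0.03], 0.026, 0.62), ([0.098, 0.007], 0.099, 0.5)]
[([0.095, 0.005], 0.67)]
side [([0.02, 0.032], 0.027, 0.45)]
[]
clock 8.425 shift [ 0.0002  0.0001 -0.0004] box [0.0361 0.0172] z 0.0946
tool y ang -79.89862143254805 opening 66.1971681190079
[-3.39443127 -1.3202235  -0.277235  ]
```

View pics/w5.png

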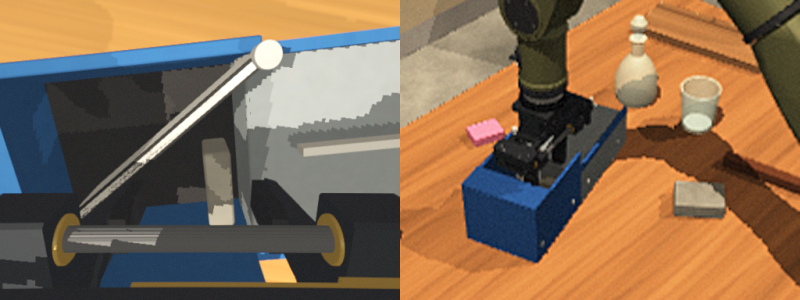

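Emit:
jog_arm(turn=[[0,0,0],[0,0,0],[0,0,0],[0,0,0],[0,0,0],[0,0,0],[0,0,0],[0,0,0],[0,0,0],[0,0,0],[0,0,0],[0,0,0],[0,0,0],[0,0,0],[0,0,0],[0,0,0]], translation=[[0,0,-0.02],[0,0,-0.05],[0,0,-0.09],[0,0,-0.13],[0,0,-0.16],[0,0,-0.16],[0,0,-0.16],[0,0,-0.16],[0,0,-0.16],[0,0,-0.16],[0,0,-0.16],[0,0,-0.16],[0,0,-0.16],[0,0,-0.16],[0,0,-0.16],[0,0,-0.16]], grip=[0.25,0.25,0.25,0.25,0.25,0.25,0.25,0.25,0.25,0.25,0.25,0.25,0.25,0.25,0.25,0.25])

```text
clock: 10.42
tool_pos: [0.5896, -0.0053, 0.2547]
eef_rot: [0.996, 0.088, 0.0, 0.0]
contact_force: [-0.4, 0.3, 0.2]
opening: 0.749
finger_force: 0.0
```

Run:
```python
from h import *
p=np.load('pose.npy')
for n in ['wrist','side']:
  im=snap(n,n+'6')
  print(n,[(w2box(d['position'],p).round(3).tolist(),round(d['position'][2],3),round(d['p'],2)) for d in models.place_of(n,'stone_center')][:4])
  print([(w2box(d['position'],p).round(3).tolist(),round(d['p'],2)) for d in models.place_of(n,'flap_edge')][:4],[w2box(d['position'],p).round(3).tolist() for d in models.place_of(n,'nut')])
  if n=='wrist': w=im
cv2.imwrite('pics/w6.png',np.hstack([cv2.resize(w,(400,300),interpolation=cv2.INTER_AREA),cv2.resize(im[100:260,180:393],(400,300),interpolation=cv2.INTER_CUBIC)])[:,:,::-1])
print(r.get_state()['contact_force'],r.get_state()['clock'])
```

```text
wrist [([0.022, 0.028], 0.029, 0.86), ([-0.086, 0.245], 0.012, 0.76)]
[([0.004, 0.052], 0.65)] [[-0.157, -0.032]]
side [([-0.081, 0.245], 0.015, 0.96), ([0.021, 0.033], 0.028, 0.56), ([-0.085, -0.18], 0.008, 0.56)]
[([0.004, 0.001], 0.74), ([0.004, 0.055], 0.59)] []
[-0.03919677  0.23207857 -0.74298418] 10.825
```

View pics/w6.png

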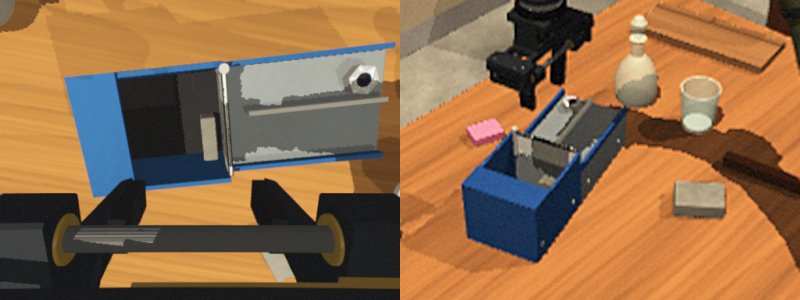

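The picture shows the flap shut, with its upright edge at (225,120). The stone is at rest on edge in the pit at (208,137), and the nut is still at (362,78).

```bash
python3 -c "
from plant import r
print(r.finish_job())"
```

```text
the job is handed in; nothing more can be done
None
```

The job is handed in: the stone is at rest in the pit, the flap is shut again, the nut is where it was and nothing else was seen to move; `finish_job()` returned no verdict.

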